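# Drive the worn guide bushing out of a gripper's jaw carrier

## Robot

A 6-joint arm with a two-finger parallel gripper is mounted at the origin on the work surface. World frame = base frame: x ahead of the robot, y to its left, z up, the work surface at z = 0. Lengths are in m, angles in rad, forces in N, time in s.
With the tool pointing down it reaches from about 0.275 to 0.775 m from the base axis. Payload 14.6 kg.
Tool frame: the origin (TCP) lies on the centre line of the jaws, within the pads' length; the fingertips stand 19 mm ahead of it and the grasp point (between the pads) is the TCP; z points along the fingers, y is the direction in which the jaws open and shut (so a half turn about z gives the same grasp; the last joint's range is limited). The gripper opens to 85 mm and grips with 20 to 120 N. Pads are 22 mm wide; open, the fingers measure 114 mm over their backs; the gripper's body (76 mm by 85 mm) begins 54 mm behind the grasp point. The pads swing forward as they close: fully open they stand 13 mm farther back than shut.
Start: joints at [-1.466, 0.263, -0.048, 1.259, 0, 1.415], TCP at [0.135, -0.507, 0.25] pointing down, gripper open.
Joint ranges: [-2.65, 2.65], [-0.89, 1.7], [-1.18, 1.37], [-2.13, 2.11], [-1.35, 1.29], [-3.14, 3.14]. Speed limits (rad/s): [1.89, 1.89, 2.57, 2.79, 3.14, 3.14].

## Interface

Orientations are given as a rotation vector (axis times angle).
In Python, from cell import env gives the robot as it stands.
- The arm moves only by the shell command python3 -m pendant 'ROWS'. ROWS is JSON, a list of rows, each a list of 3 entries, a list of its own where there are three numbers: the turn, a rotation vector about the tool's x, y, z in rad, then the shift along the tool's x, y, z in mm, then the opening in per cent of the stroke, from 0 (shut) to 100 (fully open). In form: [[[ax, ay, az], [dx, dy, dz], hand], ...]. A call has 1 to 20 rows; each row shifts and turns the commanded pose from where the row before left it, along the tool's axes as they then stand; what a row does not reach is not made up. A row lasts 1/10 s, in which the tool goes at most 50 mm and 8.59 degrees, less where a joint would pass 70% of its speed; a pose out of reach is approached as far as the arm can. A call is refused whole if a number of a shift passes 50 or a number of a turn 0.15, either way. A call with a gripper value outside its range is refused whole. The fingers move at their own pace and stop on an object; the grip force is fixed at half the most. Time passes only in rows, so rows that do not move let the fingers close. It gives the time, the measured TCP pose, the force and the opening at its end, in the units of the state.
- env.get_state(): the state, without advancing time (a new reading comes with each control period).
- env.get_image(name): name is "scene" or "side" or "wrist"; returns (picture, depth): 480x640x3 uint8, red, green, blue; 480x640 float32, m along the optical axis (not along the pixel's ray), 0 where there is no reading.
- env.calibration(name): a dict with "camera_matrix" (3x3 intrinsics, pixels), "rvec" (rotation vector, rad) and "tvec" (3), from world to camera coordinates, as OpenCV has them; the wrist camera has in their place "T_tool_cam" (4x4, takes a point from camera to tool coordinates, whose origin is the TCP and whose axes are the flange's). Camera axes: x right, y down, z forward; pixel columns grow to the right and rows downward; lengths in m; the calibration is good to about 2 mm. The wrist camera is an equidistant fisheye: a pixel r from the principal point sees the ray r / f radians off the axis. A picture is of the moment at which its call begins: read the wrist's pose just before it. calibration takes no time and is no camera call.
- env.finish_job(): hands the job in, once; it reports no verdict.
The state is a dict: "time": time; "joint_pos": joint angles; "qvel": joint speeds; "joint_torque": joint torques, N m; "eef_pos": TCP position; "tool_rot": TCP orientation; "wrist_force": force on the tool from outside, world axes, zero at the start; "wrist_torque": the same for the moment, N m; "width": opening from 0.0 (shut) to 1.0 (fully open).
Only numpy, scipy, OpenCV 4.12 (cv2) and the standard library are available. Lean on these libraries where they do the work, as an engineer would, in place of code of your own. Each camera call takes 0.05 s, during which the arm holds its last target.

## Task

Take the orange-handled bushing driver from its rack, feel its rod into the bore of the aluminium plate (the plate was strapped on by eye, so the bore is a few millimetres off its proper place) and press the old copper-coloured bushing out below, into the pocket of the blue support block, until the driver's collar rests on the plate. Press steadily and by feel, never with more than about 30 N on the plate or the bushing, so that nothing is scored. Then draw the driver out and hang it upright, collar down on the rack, in its hole; leave the bushing in the pocket and everything else where it is.

Things in the scene. Friction and masses are not known exactly. Their poses are not given: they have to be found in the camera images.
- nest: Fixed blue machined support block, 100 mm (own x) by 200 mm (own y). On its two walls an aluminium jaw carrier plate (80 by 130 by 30 mm, underside 50 mm, upper face 80 mm above the table) is strapped down; two steel clamps over its ends (own y beyond +-40 mm) rise to 106 mm. Under the plate, between the walls, is a catch pocket (88 by 50 mm). Origin: centre of the block's underside; z up.
- bore_about (a point): Point on the block where the plate's bore mouth should be, 80 mm above the table (plate's upper face). The plate was laid on by eye: its vertical bore is really up to 6 mm off along own x and own y of the block; find it by feel or sight. The upper 12 mm are the guide bore, 15 mm wide (1 mm play for a 14 mm rod); the 18 mm below are 22 mm wide and hold the bushing.
- bushing (a joint): Old copper-coloured bushing, outside diameter 20 mm, length 16 mm, in the plate's bore: its travel downwards in m. 0 = seated against the step, upper end 12 mm below the plate's upper face. A sprung ring grips it: it takes about 5 to 15 N to break loose and slide, less after the first 8 mm or so, and after some 16 to 18 mm it drops by itself to 0.042 = standing on the floor of the catch pocket.
- driver: Hand bushing driver, upright: steel rod 14 mm in diameter, 36 mm long, tip bevelled 1.3 mm; above it a dark stop collar 34 mm in diameter, 6 mm thick; above that a round orange handle 24 mm in diameter, 72 mm long, dark grooves (114 mm overall, about 160 g, balanced in the lower handle). Origin: centre of the rod's tip, z up to the handle. The driver for this job. It hangs in one of the rack's three holes; which one varies.
- driver_collar (a point): Centre of the underside of the orange driver's collar, 36 mm above its tip: this face comes to rest on the plate when the driver is pressed home (tip then 6 mm below the plate's underside, the bushing dropped), and on the rack when it hangs.
- rack: Fixed driver rack, 60 mm (own x) by 210 mm (own y); a 12 mm aluminium shelf with its top 60 mm above the table has three 20 mm through holes in a row along own y, 70 mm apart; open below down to a 6 mm foot plate. Origin: centre of the underside; z up. Its place and yaw vary.
- rack_hole0 (a point): Centre of the first rack hole at the shelf's top (own y -70 mm). A driver hangs through it by its collar, tip 24 mm and handle 66 to 138 mm above the table.
- rack_hole1 (a point): Centre of the middle rack hole at the shelf's top.
- rack_hole2 (a point): Centre of the third rack hole at the shelf's top (own y +70 mm).
- driver_thin: Hand bushing driver, upright: steel rod 10 mm in diameter, 36 mm long, tip bevelled 1.3 mm; above it a dark stop collar 34 mm in diameter, 6 mm thick; above that a round white handle 24 mm in diameter, 72 mm long, dark grooves (114 mm overall, about 160 g, balanced in the lower handle). Origin: centre of the rod's tip, z up to the handle. Not for this job; stays in the rack.
- driver_thick: Hand bushing driver, upright: steel rod 18 mm in diameter, 36 mm long, tip bevelled 1.3 mm; above it a dark stop collar 34 mm in diameter, 6 mm thick; above that a round green handle 24 mm in diameter, 72 mm long, dark grooves (114 mm overall, about 160 g, balanced in the lower handle). Origin: centre of the rod's tip, z up to the handle. Not for this job (too thick for the guide bore); stays in the rack.
- new_bushing: New brass-coloured bushing of the same size, standing on the table. Origin: centre of its lower end. Leave alone.
- air_gripper: Small aluminium parallel air gripper standing on its back, 60 by 36 by 70 mm. Origin: centre of its underside. Leave alone.
- caliper: Grey and steel digital caliper lying flat, 150 mm long. Origin: underside of its middle. Leave alone.
- paste_jar: Jar of assembly paste with a black cap, 52 mm wide, 55 mm high. Origin: centre of its underside. Leave alone.
- screwdriver: Red-handled screwdriver lying on the table. Leave alone.
- spanner: Spanner lying on the table. Leave alone.
Not all that is in view belongs to the job. Leave any pink look-alike of the nest alone.

How it is judged:
On the way, in this order (a step that is already met when the one before it is completed fails the run):
1. the orange driver's rod is in the plate's guide bore, at least 5 mm deep, within 12 mm of bore_about, upright (within 4.5 degrees) (horizontal distance between driver and bore_about below 0.012 m and angle between the z axis of driver and the z axis of nest, either way round below 0.08 rad and z of driver in the frame of bore_about below -0.005 m), for 0.1 s.
2. the driver is pressed home, its collar on the plate (within 1.5 mm), and the bushing is out of the bore and down in the pocket (horizontal distance between driver and bore_about below 0.012 m and angle between the z axis of driver and the z axis of nest, either way round below 0.08 rad and z of driver_collar in the frame of bore_about below 0.0015 m and value of joint bushing above 0.03 m), for 0.1 s.
At the end, for the whole second after the job is handed in: the old bushing stands on the floor of the catch pocket under the plate (within 4 mm); the orange driver hangs upright (within 6 degrees) in a rack hole (within 6 mm), its collar down on the rack's shelf (within 2.5 mm), both at rest (value of joint bushing above 0.038 m and velocity of joint bushing below 0.02 m/s and (horizontal distance between driver_collar and rack_hole0 below 0.006 m or horizontal distance between driver_collar and rack_hole1 below 0.006 m or horizontal distance between driver_collar and rack_hole2 below 0.006 m) and z of driver_collar in the frame of rack between 0.0575 and 0.0625 m and angle between the z axis of driver and the z axis of rack, either way round below 0.1 rad and linear speed of driver below 0.02 m/s); the robot touches nothing.
It fails at once if the driver is pressed on the plate, its bushing or the block with more than 30 N (contact force between driver and nest above 30 N).
It fails at once if another driver, the new bushing or another thing on the table is shifted by more than 20 mm (distance of any of driver_thin, driver_thick, new_bushing, air_gripper, caliper, paste_jar, screwdriver, spanner from where it was at the start of the episode above 0.02 m).
It also fails if it takes over 72 s, if anything falls off the work surface, if the arm or the gripper's body presses on something with over 40 N, if the wrist force passes 120 N, or if a joint passes its speed limit or range.

## Working session

There is one attempt and no reset: what is moved stays moved. The work goes in short steps, Python scripts to look and compute and a shell command to move; the robot and the scene stay as the last step left them, time stands still between calls to the robot, and variables do not carry over. Pictures are saved under pics/ and viewed, and the job is handed in when it is done.

```bash
ls; mkdir -p pics; cat > h.py <<'E'
import numpy as np, cv2
from cell import env
from scipy.spatial.transform import Rotation as R
def snap(n,f):
    im,d=env.get_image(n); cv2.imwrite(f'pics/{f}.png',cv2.cvtColor(im,cv2.COLOR_RGB2BGR)); np.savez(f'pics/{f}.npz',im=im,d=d); return im,d
E
python3 - <<'E'
from h import *
print(env.get_state())
for n in('scene','side','wrist'):
    snap(n,n+'0'); print(n,env.calibration(n))
E
```

```text
pics
{'time': 0.0, 'joint_pos': array([-1.46629773e+00,  2.63569945e-01, -4.89730998e-02,  1.25939644e+00,
       -6.82357616e-06,  1.41549945e+00]), 'qvel': array([ 6.08313810e-05, -4.40596180e-04,  2.62071711e-05,  1.08392412e-03,
       -1.91460842e-05,  2.31533365e-05]), 'joint_torque': array([-2.49910699e-04, -6.37625456e+01,  3.84565079e+01,  1.35009436e-02,
       -1.80900352e-04, -4.19359992e-05]), 'eef_pos': array([ 0.13483013, -0.50711536,  0.24978744]), 'tool_rot': array([-3.11399186e+00, -4.06791063e-01, -3.48756478e-05]), 'wrist_force': array([ 0.14265798,  0.14300646, -0.36330981]), 'wrist_torque': array([-0.05297772,  0.00236423, -0.02557483]), 'width': 1.003229631086784}
scene {'camera_matrix': array([[522.0372267 ,   0.        , 318.59496199],
       [  0.        , 522.0372267 , 236.2666985 ],
       [  0.        ,   0.        ,   1.        ]]), 'rvec': array([ 1.62409806,  1.77499328, -0.82952463]), 'tvec': array([ 0.07698909, -0.27807253,  1.6165465 ])}
side {'camera_matrix': array([[593.96044584,   0.        , 309.92667446],
       [  0.        , 593.96044584, 239.24087669],
       [  0.        ,   0.        ,   1.        ]]), 'rvec': array([ 0.62546901, -2.57447751,  1.21555664]), 'tvec': array([0.48096972, 0.2313722 , 1.53592185])}
wrist {'camera_matrix': array([[371.64829954,   0.        , 317.87558087],
       [  0.        , 371.64829954, 240.45432044],
       [  0.        ,   0.        ,   1.        ]]), 'T_tool_cam': array([[ 7.02606615e-04, -9.47050983e-01, -3.21082452e-01,
         8.28161336e-02],
       [ 9.99999604e-01,  4.89765247e-04,  7.43652218e-04,
        -1.07887137e-03],
       [-5.47021538e-04, -3.21082847e-01,  9.47050952e-01,
        -1.23055610e-01],
       [ 0.00000000e+00,  0.00000000e+00,  0.00000000e+00,
         1.00000000e+00]])}
```

View pics/scene0.png

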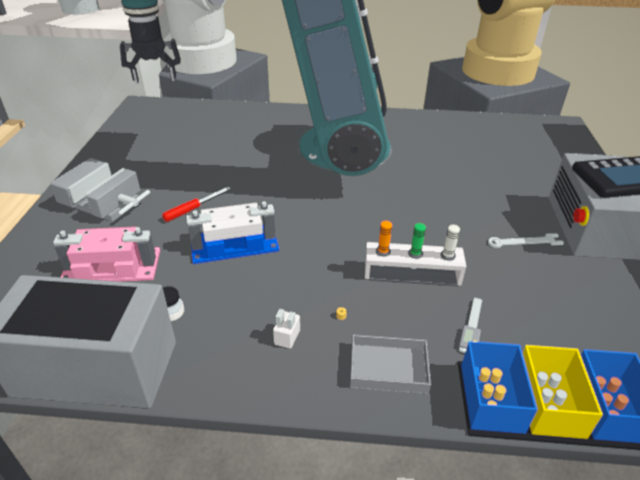

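View pics/side0.png

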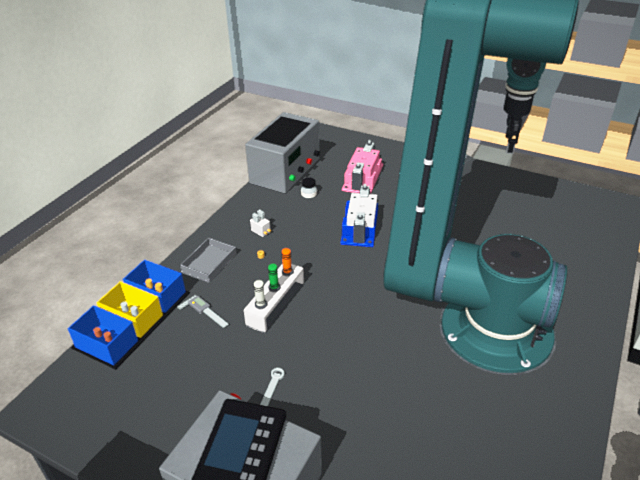

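View pics/wrist0.png

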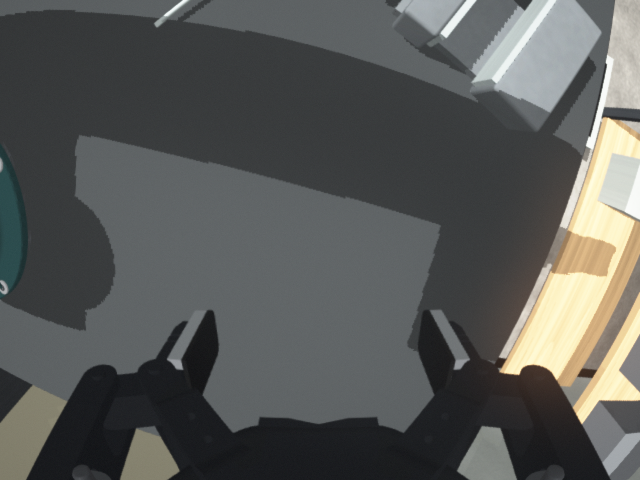

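```bash
cat >> h.py <<'E'
def pts(n,f):
    z=np.load(f'pics/{f}.npz'); im,d=z['im'],z['d']; c=env.calibration(n); K=c['camera_matrix']
    v,u=np.mgrid[:480,:640]; P=np.stack([(u-K[0,2])/K[0,0]*d,(v-K[1,2])/K[1,1]*d,d],-1)
    Rm=cv2.Rodrigues(c['rvec'])[0]; return im,d,(P-c['tvec'])@Rm   # R^T(P-t)
E
python3 - <<'E'
from h import *
for n in('scene','side'):
    im,d,W=pts(n,n+'0'); hsv=cv2.cvtColor(im,cv2.COLOR_RGB2HSV); H,S,V=[hsv[...,i].astype(int) for i in range(3)]
    ok=(d>0)&(W[...,0]>0.2)&(W[...,0]<.8)&(abs(W[...,1])<.5)
    for nm,m in dict(orange=(H>5)&(H<18)&(S>200)&(V>120)&(W[...,2]>.07),green=(H>50)&(H<75)&(S>180)&(W[...,2]>.07),blue=(H>105)&(H<125)&(S>150)&(W[...,0]<.65)).items():
        m=m&ok
        Q=W[m]; print(n,nm,len(Q),Q.mean(0).round(4),np.percentile(Q,[2,98],axis=0).round(4).tolist())
    m=ok&(S<60)&(V>150)&(W[...,2]>.05)&(W[...,2]<.065)&(W[...,0]>.3); 
    k,l,st,ce=cv2.connectedComponentsWithStats(m.astype(np.uint8))
    for i in range(1,k):
        if st[i,4]>80:
            Q=W[l==i]; print(' shelf',st[i],Q.mean(0).round(4),cv2.minAreaRect((Q[:,:2]*1000).astype(np.float32)))
    m=ok&(S<60)&(V>150)&(W[...,2]>.072)&(W[...,2]<.086)
    k,l,st,ce=cv2.connectedComponentsWithStats(m.astype(np.uint8))
    for i in range(1,k):
        if st[i,4]>80:
            Q=W[l==i]; print(' plate',st[i],Q.mean(0).round(4),cv2.minAreaRect((Q[:,:2]*1000).astype(np.float32)))
E
```

```text
scene orange 221 [0.5693 0.1078 0.1065] [[0.5604, 0.0989, 0.0724], [0.5741, 0.1184, 0.1391]]
scene green 185 [0.5681 0.1779 0.1138] [[0.5553, 0.1693, 0.0731], [0.5744, 0.187, 0.1404]]
scene blue 1528 [ 0.5312 -0.2297  0.0201] [[0.4806, -0.3198, 0.0037], [0.5677, -0.1389, 0.0512]]
 shelf [205 228  57  13 280] [ 0.5287 -0.2291  0.058 ] ((527.81689453125, -228.29052734375), (11.12899112701416, 127.8922348022461), 17.65320587158203)
 shelf [ 366  243  100   28 1617] [0.5693 0.1789 0.0597] ((560.4006958007812, 178.85398864746094), (210.40187072753906, 66.59813690185547), 89.80298614501953)
 plate [ 199  203   75   31 1225] [ 0.498  -0.2378  0.0799] ((486.6212158203125, -228.74212646484375), (89.35826110839844, 168.9153289794922), 18.417850494384766)
side orange 145 [0.553  0.1148 0.1092] [[0.545, 0.1004, 0.0734], [0.5672, 0.1233, 0.1393]]
side green 163 [0.5695 0.1473 0.1126] [[0.5459, -0.3811, 0.0735], [0.7938, 0.1923, 0.1391]]
side blue 580 [ 0.4782 -0.1856  0.0213] [[0.4215, -0.3157, -0.0024], [0.5511, -0.1345, 0.0525]]
 shelf [243 264  60  57 839] [0.5501 0.1957 0.0583] ((558.1844482421875, 179.01776123046875), (66.3474349975586, 215.85997009277344), 1.2376819849014282)
 plate [347 190  30  36 589] [ 0.4884 -0.2388  0.0787] ((487.89263916015625, -235.30941772460938), (80.05448913574219, 181.85427856445312), 18.673261642456055)
```

```bash
cat >> h.py <<'E'
def go(x,y,z,yaw=None):
    s=env.get_state(); Rm=R.from_rotvec(s['tool_rot']).as_matrix(); p=s['eef_pos']
    cy=np.arctan2(Rm[1,0],Rm[0,0]); print('pos',p.round(4),'yaw',np.degrees(cy).round(2),'tilt',np.degrees(np.arccos(-Rm[2,2])).round(2),'F',s['wrist_force'].round(2),'w',round(s['width'],3),'t',s['time'])
    if yaw is not None: print(' az',-(np.radians(yaw)-cy))
    d=Rm.T@(np.array([x,y,z])-p)*1000; print(' tool shift mm',d.round(1)); return d
E
python3 -m pendant '[[[0,0,-0.14],[0,0,0],50],[[0,0,-0.14],[0,0,0],50],[[0,0,-0.14],[0,0,0],50],[[0,0,-0.14],[0,0,0],50],[[0,0,-0.14],[0,0,0],50],[[0,0,-0.14],[0,0,0],50],[[0,0,-0.14],[0,0,0],50],[[0,0,-0.14],[0,0,0],50],[[0,0,-0.14],[0,0,0],50],[[0,0,0],[0,0,0],50]]'
python3 -c "
from h import *
go(.487,-.233,.2,90)"
```

```text
time: 1.15
eef_pos: [0.1348, -0.5073, 0.2501]
tool_rot: [-2.275, -2.167, -0.0]
wrist_force: [-0.5, -0.3, -0.5]
width: 0.504
pos [ 0.1348 -0.5073  0.2501] yaw 87.21 tilt 0.02 F [-0.52 -0.34 -0.53] w 0.504 t 1.15
 az -0.04866754687236252
 tool shift mm [291.1 338.4  50.2]
```

```bash

python3 -m pendant '[[[0,0,0],[29,34,5],50],[[0,0,0],[29,34,5],50],[[0,0,0],[29,34,5],50],[[0,0,0],[29,34,5],50],[[0,0,0],[29,34,5],50],[[0,0,0],[29,34,5],50],[[0,0,0],[29,34,5],50],[[0,0,0],[29,34,5],50],[[0,0,0],[29,34,5],50],[[0,0,-0.05],[29,34,5],50],[[0,0,0],[0,0,0],50],[[0,0,0],[0,0,0],50]]'
python3 -c "
from h import *
go(.487,-.233,.2,90)
snap('wrist','wn1')"
```

```text
time: 2.35
eef_pos: [0.4895, -0.2344, 0.1999]
tool_rot: [-2.224, -2.218, 0.0]
wrist_force: [-0.3, -0.2, 0.6]
width: 0.503
pos [ 0.4895 -0.2344  0.1999] yaw 89.85 tilt 0.05 F [-0.34 -0.2   0.58] w 0.503 t 2.35
 az -0.0026808893720797755
 tool shift mm [ 1.4 -2.5 -0.1]
```

View pics/wn1.png

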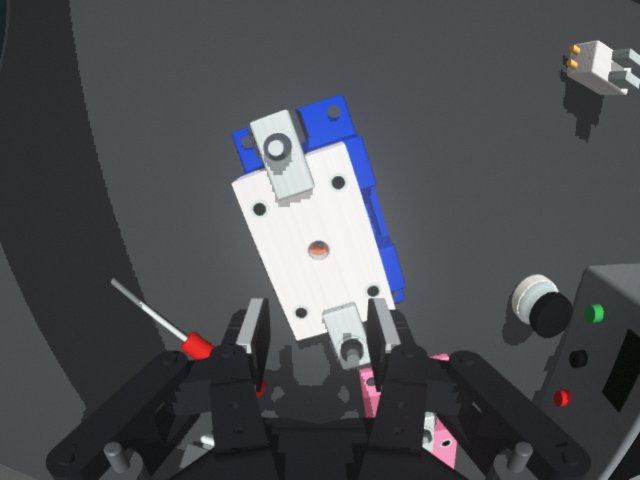

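```bash
cat >> h.py <<'E'
def wray(u,v,zp,pos,rot):
    c=env.calibration('wrist'); K=c['camera_matrix']; T=c['T_tool_cam']
    x,y=u-K[0,2],v-K[1,2]; r=np.hypot(x,y); th=r/K[0,0]; s=np.sin(th)/max(r,1e-9)
    ray=np.array([x*s,y*s,np.cos(th)]); Rm=R.from_rotvec(rot).as_matrix()
    o=Rm@T[:3,3]+pos; dd=Rm@T[:3,:3]@ray; return o+dd*(zp-o[2])/dd[2]
E
python3 - <<'E'
from h import *
s=env.get_state(); im=cv2.imread('pics/wn1.png'); 
g=im[225:275,295:345]; cv2.imwrite('pics/wn1c.png',cv2.resize(g,None,fx=12,fy=12,interpolation=cv2.INTER_CUBIC))
mn=g.min(2); m=(mn<170).astype(np.uint8)
k,l,st,ce=cv2.connectedComponentsWithStats(m)
for i in range(1,k):
    if st[i,4]>50:
        u,v=ce[i]+[295,225]; c=st[i]; print(st[i],u,v,wray(u,v,.08,s['eef_pos'],s['tool_rot']))
        cs,_=cv2.findContours((l==i).astype(np.uint8),0,1); print(cv2.fitEllipse(cs[0]))
for u,v in [(259,209),(338,182),(373,291),(301,312)]: print(wray(u,v,.08,s['eef_pos'],s['tool_rot']))
E
```

```text
[ 13  16  21  14 235] 318.22978723404253 247.7659574468085 [ 0.48901201 -0.23931172  0.08      ]
((23.271671295166016, 22.72551918029785), (13.390753746032715, 20.3902645111084), 90.13426971435547)
[ 0.44887606 -0.21128172  0.08      ]
[ 0.50221387 -0.1931228   0.08      ]
[ 0.52917678 -0.27327186  0.08      ]
[ 0.47596663 -0.29056035  0.08      ]
```

View pics/wn1c.png

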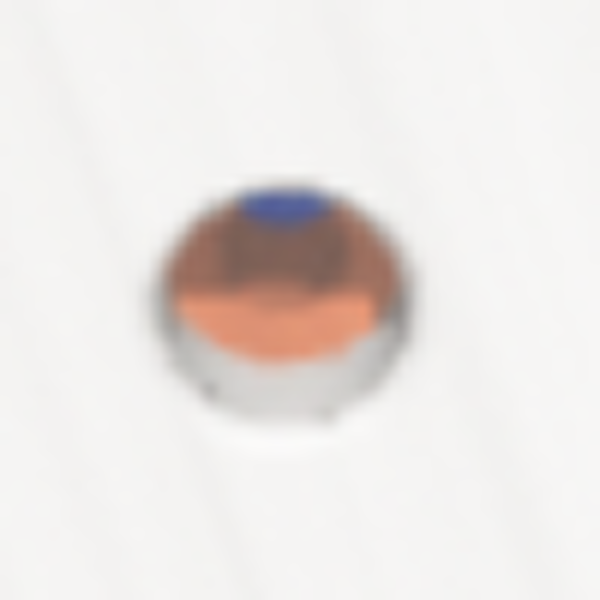

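```bash
python3 - <<'E'
from h import *
s=env.get_state()
print(wray(318.2,250.0,.08,s['eef_pos'],s['tool_rot']))
go(.561,.108,.2,90)
E
```

```text
[ 0.48898709 -0.24096822  0.08      ]
pos [ 0.4889 -0.2351  0.2001] yaw 89.8 tilt 0.03 F [ 0.3  -0.13 -0.12] w 0.503 t 2.4
 az -0.0035308703591769852
 tool shift mm [3.434e+02 7.090e+01 1.000e-01]
```

```bash

python3 -m pendant '[[[0,0,0],[38,8,0],50],[[0,0,0],[38,8,0],50],[[0,0,0],[38,8,0],50],[[0,0,0],[38,8,0],50],[[0,0,0],[38,8,0],50],[[0,0,0],[38,8,0],50],[[0,0,0],[38,8,0],50],[[0,0,0],[38,8,0],50],[[0,0,0],[38,8,0],50],[[0,0,0],[0,0,0],50],[[0,0,0],[0,0,0],50]]'
python3 -c "
from h import *
go(.561,.108,.2,90)
snap('wrist','wr1')"
```

```text
time: 3.5
eef_pos: [0.5614, 0.1061, 0.2004]
tool_rot: [2.224, 2.218, -0.0]
wrist_force: [0.1, -0.6, -0.2]
width: 0.498
pos [0.5614 0.1061 0.2004] yaw 89.84 tilt 0.02 F [ 0.05 -0.63 -0.21] w 0.498 t 3.5
 az -0.002762629349615686
 tool shift mm [ 1.9 -0.4  0.4]
```

View pics/wr1.png

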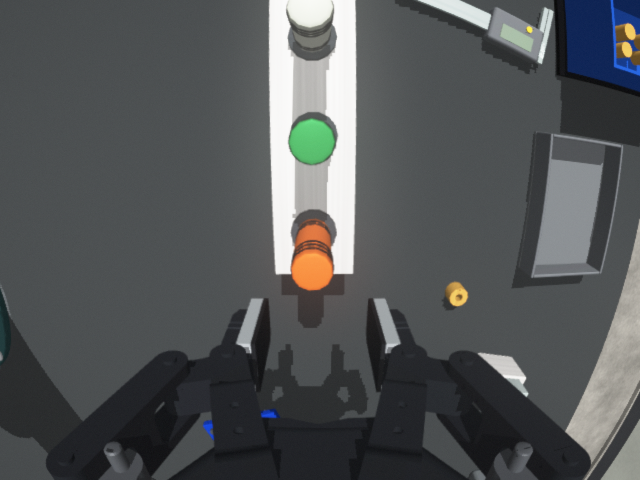

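```bash
python3 - <<'E'
from h import *
s=env.get_state(); im=cv2.imread('pics/wr1.png'); W=lambda u,v,z: wray(u,v,z,s['eef_pos'],s['tool_rot']).round(4)
hsv=cv2.cvtColor(im,cv2.COLOR_BGR2HSV)
m=((hsv[...,0]>5)&(hsv[...,0]<20)&(hsv[...,1]>150)).astype(np.uint8); m[:,:250]=0;m[:,400:]=0
for v in range(240,295,4):
    r=np.where((m[v]>0)&(im[v,:,2]>150))[0]; print(v,r.min() if len(r) else 0,r.max() if len(r) else 0, end='; ')
g=im[210:300,265:360]; cv2.imwrite('pics/wr1c.png',cv2.resize(g,None,fx=6,fy=6,interpolation=cv2.INTER_CUBIC))
print(W(312.5,268.5,.138),W(312,141,.138))
wh=(im.min(2)>170)
for v in (100,180,220,260):
    r=np.where(wh[v,255:370])[0]+255; print(v,r.min(),r.max(),W(r.min(),v,.06),W(r.max(),v,.06))
c=np.where(wh[200:300,283])[0]+200; print(c.max(),W(283,c.max(),.06)); c=np.where(wh[200:300,347])[0]+200; print(c.max(),W(347,c.max(),.06))
E
```

```text
240 297 329; 244 296 329; 248 303 322; 252 300 323; 256 296 327; 260 294 330; 264 292 331; 268 292 332; 272 292 332; 276 292 331; 280 294 329; 284 297 327; 288 303 320; 292 0 0; [0.5584 0.1103 0.138 ] [0.5586 0.1782 0.138 ]
100 269 355 [0.5275 0.2033 0.06  ] [0.5874 0.2029 0.06  ]
180 272 354 [0.5284 0.1458 0.06  ] [0.5874 0.1456 0.06  ]
220 273 354 [0.5282 0.1159 0.06  ] [0.588  0.1157 0.06  ]
260 275 353 [0.5284 0.0841 0.06  ] [0.5882 0.0839 0.06  ]
273 [0.5342 0.0732 0.06  ]
273 [0.5838 0.0731 0.06  ]
```

View pics/wr1c.png

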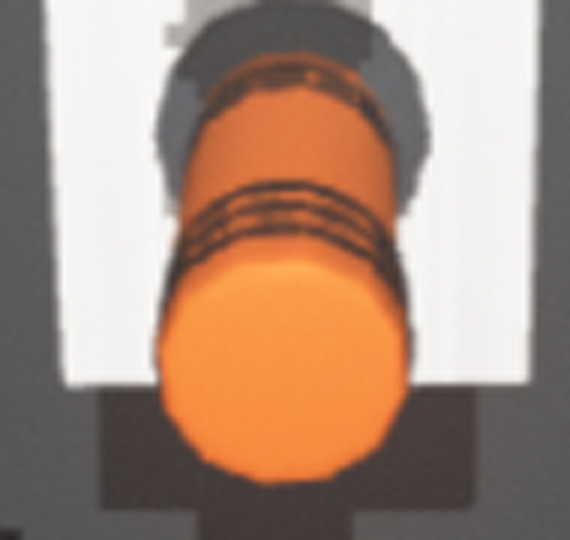

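```bash

python3 -m pendant '[[[0,0,0],[2,-3,20],55],[[0,0,0],[0,0,20],55],[[0,0,0],[0,0,20],55],[[0,0,0],[0,0,20],55],[[0,0,0],[0,0,20],55],[[0,0,0],[0,0,0],55],[[0,0,0],[0,0,0],55]]'
python3 -c "
from h import *
go(.5583,.1083,.1,90)
snap('wrist','wr2')"
```

```text
time: 4.25
eef_pos: [0.5586, 0.1076, 0.1009]
tool_rot: [2.225, 2.218, -0.0]
wrist_force: [0.7, 0.1, 0.5]
width: 0.553
pos [0.5586 0.1076 0.1009] yaw 89.82 tilt 0.01 F [0.7  0.12 0.47] w 0.553 t 4.25
 az -0.003114967313944783
 tool shift mm [ 0.7 -0.3  0.9]
```

View pics/wr2.png

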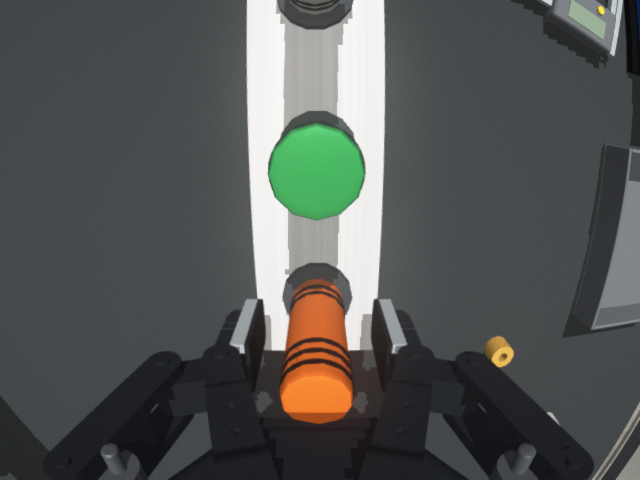

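```bash

python3 -m pendant '[[[0,0,0],[0,0,0],0],[[0,0,0],[0,0,0],0],[[0,0,0],[0,0,0],0],[[0,0,0],[0,0,0],0],[[0,0,0],[0,0,0],0],[[0,0,0],[0,0,0],0],[[0,0,0],[0,0,0],0],[[0,0,0],[0,0,0],0]]'
python3 -c "
from h import *
go(.5583,.1083,.2,90)"
python3 -m pendant '[[[0,0,0],[0,0,-10],0],[[0,0,0],[0,0,-20],0],[[0,0,0],[0,0,-20],0],[[0,0,0],[0,0,-20],0],[[0,0,0],[0,0,-20],0],[[0,0,0],[0,0,-10],0],[[0,0,0],[0,0,0],0],[[0,0,0],[0,0,0],0]]'
python3 -c "
from h import *
go(.489,-.241,.2,90)
snap('wrist','wr3')"
```

```text
time: 5.1
eef_pos: [0.5591, 0.1086, 0.1014]
tool_rot: [2.222, 2.219, 0.001]
wrist_force: [-1.5, -1.8, 6.3]
width: 0.264
pos [0.5591 0.1086 0.1014] yaw 89.93 tilt 0.1 F [-1.5  -1.81  6.29] w 0.264 t 5.1
 az -0.0011578427915404088
 tool shift mm [ -0.4  -0.6 -98.6]
time: 5.9
eef_pos: [0.5584, 0.1088, 0.1998]
tool_rot: [-2.222, -2.22, 0.001]
wrist_force: [-1.0, -0.6, -2.2]
width: 0.268
pos [0.5584 0.1088 0.1998] yaw 89.94 tilt 0.03 F [-0.96 -0.65 -2.23] w 0.268 t 5.9
 az -0.000989928240731297
 tool shift mm [-3.499e+02 -6.900e+01 -2.000e-01]
```

View pics/wr3.png

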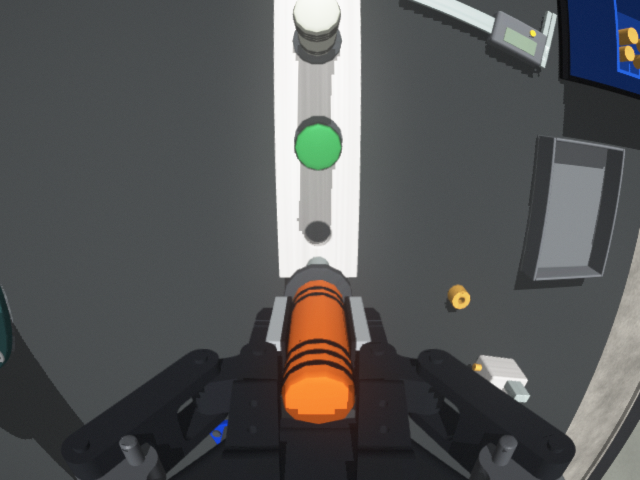

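```bash
python3 - <<'E'
from h import *
s=env.get_state(); im=cv2.imread('pics/wr3.png'); W=lambda u,v,z: wray(u,v,z,s['eef_pos'],s['tool_rot']).round(4)
g=im[215:315,270:366]; cv2.imwrite('pics/wr3c.png',cv2.resize(g,None,fx=6,fy=6,interpolation=cv2.INTER_CUBIC))
print('hole',W(318,232,.06),'tip top',W(318,258,.1224),'collar',W(318,264,.158+.006))
snap('scene','s3'); snap('side','d3')
for n in ('s3','d3'):
    im=cv2.imread(f'pics/{n}.png'); hsv=cv2.cvtColor(im,cv2.COLOR_BGR2HSV); 
    cam='scene' if n=='s3' else 'side'; c=env.calibration(cam)
    p,_=cv2.projectPoints(np.array([s['eef_pos'],s['eef_pos']-[0,0,.0774]]),c['rvec'],c['tvec'],c['camera_matrix'],None); print(n,p.ravel().round(1))
    u,v=p[1].ravel().astype(int); g=im[v-60:v+20,u-40:u+40]; cv2.imwrite(f'pics/{n}c.png',cv2.resize(g,None,fx=6,fy=6,interpolation=cv2.INTER_CUBIC))
E
cd pics; python3 -c "
import cv2,numpy as np
a=[cv2.resize(cv2.imread(f),(400,400)) for f in ('s3c.png','d3c.png')]; cv2.imwrite('c3.png',np.hstack(a))"
```

```text
hole [0.558 0.11  0.06 ] tip top [0.5581 0.1139 0.1224] collar [0.5581 0.1273 0.164 ]
s3 [388.7 199.6 385.2 229.6]
d3 [284.  232.2 285.4 254.8]
```

View pics/wr3c.png

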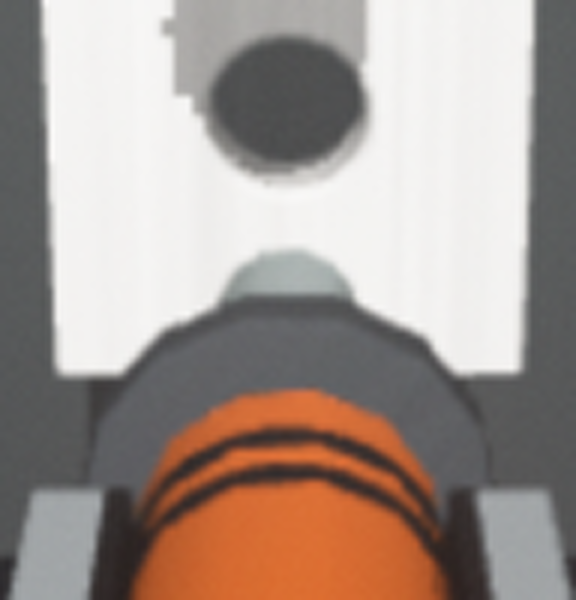

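View pics/c3.png

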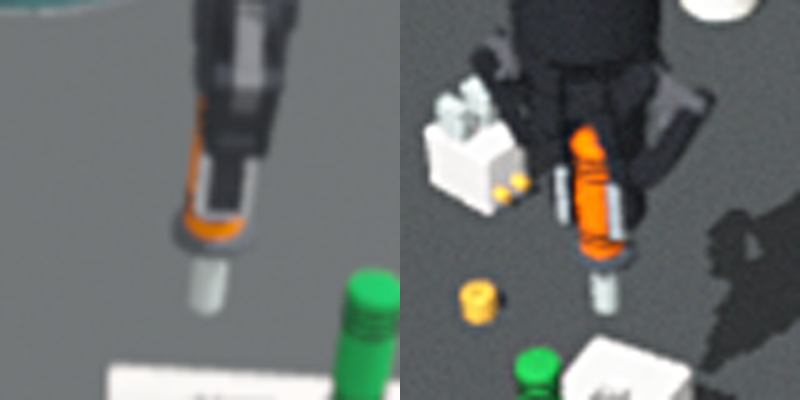

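```bash

python3 -m pendant '[[[0,0,0],[-15,-3,-5],0],[[0,0,0],[-30,-6,0],0],[[0,0,0],[-35,-7,0],0],[[0,0,0],[-35,-7,0],0],[[0,0,0],[-35,-7,0],0],[[0,0,0],[-35,-7,0],0],[[0,0,0],[-35,-7,0],0],[[0,0,0],[-35,-7,0],0],[[0,0,0],[-35,-7,0],0],[[0,0,0],[-30,-6,0],0],[[0,0,0],[-20,-5,0],0],[[0,0,0],[-9,-2,0],0],[[0,0,0],[0,0,0],0],[[0,0,0],[0,0,0],0]]'
python3 - <<'E'
from h import *
go(.4893,-.2402,.12,90)
snap('wrist','wn4')
im=cv2.imread('pics/wn4.png');g=im[215:315,270:366]; cv2.imwrite('pics/wn4c.png',cv2.resize(g,None,fx=6,fy=6,interpolation=cv2.INTER_CUBIC))
E
```

```text
time: 7.45
eef_pos: [0.4871, -0.2396, 0.2052]
tool_rot: [-2.222, -2.22, -0.0]
wrist_force: [0.8, -0.0, -2.3]
width: 0.269
pos [ 0.4871 -0.2396  0.2052] yaw 89.95 tilt 0.03 F [ 0.76 -0.02 -2.3 ] w 0.269 t 7.45
 az -0.0009598987686139093
 tool shift mm [-0.7  2.2 85.2]
```

View pics/wn4.png

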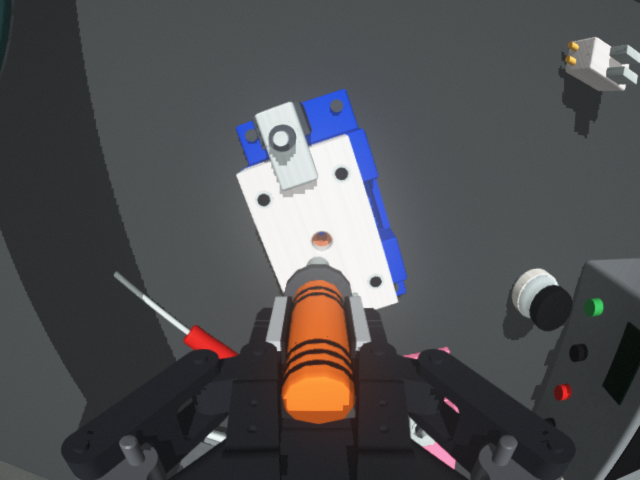

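View pics/wn4c.png

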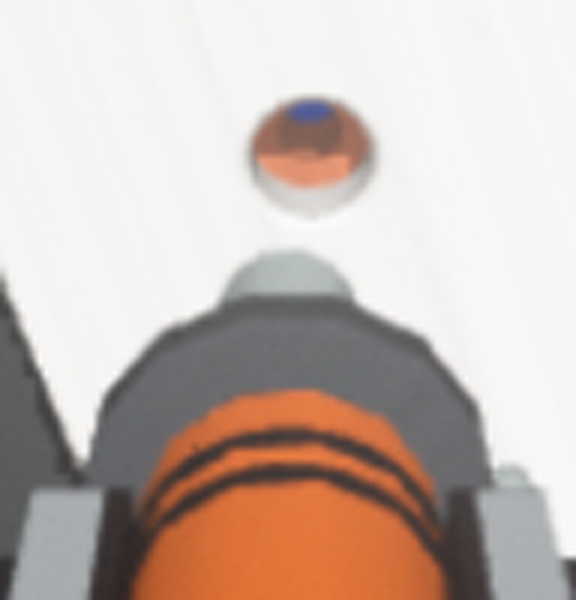

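```bash
python3 - <<'E'
from h import *
s=env.get_state(); W=lambda u,v,z: wray(u,v,z,s['eef_pos'],s['tool_rot']).round(4)
print(W(321.5,240.3,.08), W(317.5,256.2,s['eef_pos'][2]-.0774+.0013), s['eef_pos'])
E
```

```text
[ 0.4897 -0.2397  0.08  ] [ 0.4869 -0.2327  0.1292] [ 0.48719957 -0.239302    0.20527772]
```

```bash

python3 -m pendant '[[[0,0,0],[-0.6,2.5,8],0],[[0,0,0],[0,0,10],0],[[0,0,0],[0,0,10],0],[[0,0,0],[0,0,8],0],[[0,0,0],[0,0,6],0],[[0,0,0],[0,0,2],0],[[0,0,0],[0,0,0],0],[[0,0,0],[0,0,0],0]]'
python3 - <<'E'
from h import *
go(.4894,-.2403,.1574,90)
snap('wrist','wn5')
im=cv2.imread('pics/wn5.png');g=im[215:315,270:366]; cv2.imwrite('pics/wn5c.png',cv2.resize(g,None,fx=6,fy=6,interpolation=cv2.INTER_CUBIC))
E
```

```text
time: 8.3
eef_pos: [0.4898, -0.2408, 0.1616]
tool_rot: [2.222, 2.22, 0.0]
wrist_force: [0.1, -0.7, -2.2]
width: 0.266
pos [ 0.4898 -0.2408  0.1616] yaw 89.94 tilt 0.02 F [ 0.09 -0.74 -2.16] w 0.266 t 8.3
 az -0.0010753128661444844
 tool shift mm [ 0.5 -0.4  4.2]
```

View pics/wn5c.png

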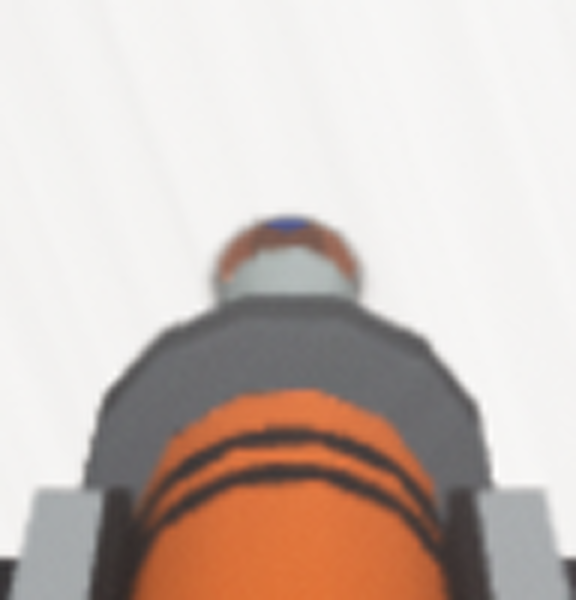

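```bash
python3 - <<'E'
from h import *
s=env.get_state(); W=lambda u,v,z: wray(u,v,z,s['eef_pos'],s['tool_rot']).round(4)
print('bore',W(317.3,215+214/6-.5,.08)-[0,.0075,0],'tip', W(317.5,256.2,s['eef_pos'][2]-.0774+.0013)-[0,.007,0], s['eef_pos'])
E
python3 -m pendant '[[[0,0,0],[0,0,1],0],[[0,0,0],[0,0,1],0],[[0,0,0],[0,0,1],0],[[0,0,0],[0,0,1],0],[[0,0,0],[0,0,0],0]]'
```

```text
bore [ 0.4895 -0.2401  0.08  ] tip [ 0.4896 -0.2413  0.0855] [ 0.48986487 -0.24081592  0.1616139 ]
time: 8.85
eef_pos: [0.4897, -0.2407, 0.1571]
tool_rot: [-2.222, -2.22, 0.0]
wrist_force: [0.4, -0.8, -2.6]
width: 0.264
```

```bash

python3 -m pendant '[[[0,0,0],[0.7,0,0],0],[[0,0,0],[0,0,0.5],0],[[0,0,0],[0,0,0.5],0],[[0,0,0],[0,0,0.5],0],[[0,0,0],[0,0,0],0]]'
python3 -m pendant '[[[0,0,0],[0,0,0.5],0],[[0,0,0],[0,0,0.5],0],[[0,0,0],[0,0,0.5],0],[[0,0,0],[0,0,0],0]]'
```

```text
time: 9.35
eef_pos: [0.4897, -0.2401, 0.1558]
tool_rot: [2.223, 2.22, -0.0]
wrist_force: [0.7, -0.1, -2.1]
width: 0.271
time: 9.75
eef_pos: [0.4897, -0.24, 0.1542]
tool_rot: [2.222, 2.22, -0.0]
wrist_force: [0.6, -1.1, -2.2]
width: 0.265
```

```bash

python3 -m pendant '[[[0,0,0],[0,0,1],0],[[0,0,0],[0,0,1],0],[[0,0,0],[0,0,1],0],[[0,0,0],[0,0,1],0],[[0,0,0],[0,0,1],0],[[0,0,0],[0,0,0],0]]'
python3 -m pendant '[[[0,0,0],[0,0,1],0],[[0,0,0],[0,0,1],0],[[0,0,0],[0,0,0.5],0],[[0,0,0],[0,0,0],0]]'
```

```text
time: 10.35
eef_pos: [0.4897, -0.24, 0.1491]
tool_rot: [-2.223, -2.22, 0.0]
wrist_force: [0.3, -1.4, -2.7]
width: 0.267
time: 10.75
eef_pos: [0.4897, -0.24, 0.1467]
tool_rot: [-2.223, -2.22, 0.0]
wrist_force: [1.3, -2.1, -2.5]
width: 0.269
```

```bash

python3 -m pendant '[[[0,0,0],[-0.3,0,0.5],0],[[0,0,0],[0,0,0.5],0],[[0,0,0],[0,0,0],0]]'
python3 -m pendant '[[[0,0,0],[0,0,0.5],0],[[0,0,0],[0,0,0.5],0],[[0,0,0],[0,0,0],0]]'
python3 -m pendant '[[[0,0,0],[0,0,0.5],0],[[0,0,0],[0,0,0],0]]'
```

```text
time: 11.05
eef_pos: [0.4897, -0.2402, 0.1457]
tool_rot: [-2.222, -2.22, -0.0]
wrist_force: [0.6, -0.4, -2.3]
width: 0.266
time: 11.35
eef_pos: [0.4897, -0.2403, 0.1448]
tool_rot: [-2.223, -2.22, -0.0]
wrist_force: [0.2, -1.1, -0.3]
width: 0.263
time: 11.55
eef_pos: [0.4897, -0.2403, 0.1442]
tool_rot: [-2.223, -2.22, -0.0]
wrist_force: [0.6, -0.1, -0.1]
width: 0.267
```

```bash

python3 -m pendant '[[[0,0,0],[0,0,0.5],0],[[0,0,0],[0,0,0],0]]'
python3 -m pendant '[[[0,0,0],[0,0,0.5],0],[[0,0,0],[0,0,0],0]]'
python3 -m pendant '[[[0,0,0],[0,0,0.5],0],[[0,0,0],[0,0,0],0]]'
```

```text
time: 11.75
eef_pos: [0.4897, -0.2403, 0.1437]
tool_rot: [-2.222, -2.22, -0.0]
wrist_force: [0.9, -0.9, -1.1]
width: 0.266
time: 11.95
eef_pos: [0.4897, -0.2403, 0.1432]
tool_rot: [-2.223, -2.22, -0.0]
wrist_force: [0.4, -0.0, 0.4]
width: 0.264
time: 12.15
eef_pos: [0.4897, -0.2403, 0.1427]
tool_rot: [-2.223, -2.22, 0.0]
wrist_force: [-0.0, 0.1, -1.4]
width: 0.264
```

```bash

python3 -m pendant '[[[0,0,0],[0,0,0.5],0],[[0,0,0],[0,0,0.5],0],[[0,0,0],[0,0,0],0]]'
python3 -m pendant '[[[0,0,0],[0,0,0.5],0],[[0,0,0],[0,0,0.5],0],[[0,0,0],[0,0,0],0]]'
python3 - <<'E'
from h import *
snap('wrist','wn6')
im=cv2.imread('pics/wn6.png');g=im[215:415,240:396]; cv2.imwrite('pics/wn6c.png',cv2.resize(g,None,fx=3,fy=3,interpolation=cv2.INTER_CUBIC))
E
```

```text
time: 12.45
eef_pos: [0.4897, -0.2403, 0.1416]
tool_rot: [-2.222, -2.22, -0.0]
wrist_force: [1.0, -0.8, -1.3]
width: 0.264
time: 12.75
eef_pos: [0.4897, -0.2403, 0.1407]
tool_rot: [-2.222, -2.22, -0.0]
wrist_force: [-0.2, 0.1, -0.9]
width: 0.264
```

View pics/wn6c.png

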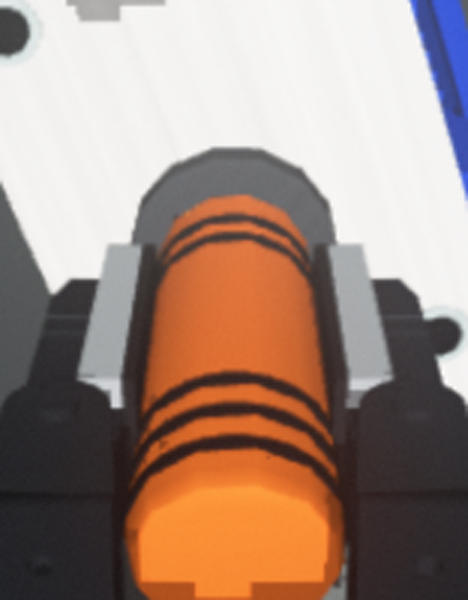

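```bash

python3 -m pendant '[[[0,0,0],[0,0,0.5],0],[[0,0,0],[0,0,0.5],0],[[0,0,0],[0,0,0.5],0],[[0,0,0],[0,0,0],0]]'
python3 -m pendant '[[[0,0,0],[0,0,0.5],0],[[0,0,0],[0,0,0.5],0],[[0,0,0],[0,0,0.5],0],[[0,0,0],[0,0,0],0]]'
python3 -m pendant '[[[0,0,0],[0,0,0.5],0],[[0,0,0],[0,0,0.5],0],[[0,0,0],[0,0,0.5],0],[[0,0,0],[0,0,0],0]]'
```

```text
time: 13.2
eef_pos: [0.4896, -0.2402, 0.1391]
tool_rot: [-2.222, -2.22, -0.0]
wrist_force: [1.1, -0.9, -1.6]
width: 0.263
time: 13.6
eef_pos: [0.4897, -0.2403, 0.1376]
tool_rot: [-2.222, -2.22, -0.0]
wrist_force: [1.0, -0.4, -1.2]
width: 0.263
time: 14.0
eef_pos: [0.4897, -0.2403, 0.1361]
tool_rot: [-2.222, -2.22, -0.0]
wrist_force: [0.3, -0.0, -1.4]
width: 0.263
```

```bash

python3 -m pendant '[[[0,0,0],[0,0,0.8],0],[[0,0,0],[0,0,0.8],0],[[0,0,0],[0,0,0.8],0],[[0,0,0],[0,0,0.8],0]]'
python3 -m pendant '[[[0,0,0],[0,0,0.8],0],[[0,0,0],[0,0,0.8],0],[[0,0,0],[0,0,0.8],0],[[0,0,0],[0,0,0.8],0]]'
python3 -m pendant '[[[0,0,0],[0,0,0.8],0],[[0,0,0],[0,0,0.8],0],[[0,0,0],[0,0,0.8],0],[[0,0,0],[0,0,0.8],0]]'
python3 -m pendant '[[[0,0,0],[0,0,0],0]]'
```

```text
time: 14.4
eef_pos: [0.4897, -0.2403, 0.1331]
tool_rot: [2.223, 2.22, 0.0]
wrist_force: [0.1, 0.1, 0.6]
width: 0.263
time: 14.8
eef_pos: [0.4897, -0.2403, 0.1298]
tool_rot: [2.223, 2.22, 0.0]
wrist_force: [0.2, -0.2, -0.3]
width: 0.266
time: 15.2
eef_pos: [0.4897, -0.2403, 0.1265]
tool_rot: [-2.222, -2.22, 0.0]
wrist_force: [0.1, -0.2, -1.4]
width: 0.264
time: 15.3
eef_pos: [0.4896, -0.2403, 0.1265]
tool_rot: [-2.222, -2.22, 0.0]
wrist_force: [0.6, -0.2, -2.0]
width: 0.263
```

```bash

python3 -m pendant '[[[0,0,0],[0,0,0.8],0],[[0,0,0],[0,0,0.8],0],[[0,0,0],[0,0,0.8],0],[[0,0,0],[0,0,0.5],0],[[0,0,0],[0,0,0],0]]'
python3 -m pendant '[[[0,0,0],[0,0,0.5],0],[[0,0,0],[0,0,0.5],0],[[0,0,0],[0,0,0],0]]'
python3 -m pendant '[[[0,0,0],[0,0,0.3],0],[[0,0,0],[0,0,0],0]]'
python3 -m pendant '[[[0,0,0],[0,0,0.3],0],[[0,0,0],[0,0,0],0]]'
```

```text
time: 15.8
eef_pos: [0.4897, -0.2403, 0.1237]
tool_rot: [-2.223, -2.22, 0.0]
wrist_force: [-0.8, -0.6, -2.7]
width: 0.267
time: 16.1
eef_pos: [0.4897, -0.2403, 0.1227]
tool_rot: [-2.222, -2.22, -0.0]
wrist_force: [-0.2, 0.3, -1.7]
width: 0.267
time: 16.3
eef_pos: [0.4897, -0.2403, 0.1224]
tool_rot: [-2.223, -2.22, -0.0]
wrist_force: [-0.5, 0.5, -1.5]
width: 0.261
time: 16.5
eef_pos: [0.4897, -0.2403, 0.1222]
tool_rot: [-2.222, -2.22, 0.0]
wrist_force: [0.4, -0.5, -2.2]
width: 0.263
```

```bash

python3 -m pendant '[[[0,0,0],[0,0,0.3],0],[[0,0,0],[0,0,0],0]]'
python3 -m pendant '[[[0,0,0],[0,0,0.3],0],[[0,0,0],[0,0,0],0]]'
python3 -m pendant '[[[0,0,0],[0,0,0.3],0],[[0,0,0],[0,0,0],0]]'
```

```text
time: 16.7
eef_pos: [0.4897, -0.2403, 0.1219]
tool_rot: [-2.222, -2.22, -0.0]
wrist_force: [0.4, -0.2, -2.0]
width: 0.263
time: 16.9
eef_pos: [0.4897, -0.2403, 0.1216]
tool_rot: [-2.223, -2.22, 0.0]
wrist_force: [-0.2, 0.1, -1.6]
width: 0.266
time: 17.1
eef_pos: [0.4897, -0.2403, 0.1214]
tool_rot: [2.222, 2.22, 0.0]
wrist_force: [-1.0, 1.0, 0.6]
width: 0.261
```

```bash

python3 -m pendant '[[[0,0,0],[0,0,0.2],0],[[0,0,0],[0,0,0],0]]'
python3 -m pendant '[[[0,0,0],[0,0,0.2],0],[[0,0,0],[0,0,0],0]]'
```

```text
time: 17.3
eef_pos: [0.4897, -0.2403, 0.1214]
tool_rot: [2.222, 2.22, 0.0]
wrist_force: [-2.3, 1.2, 5.4]
width: 0.265
time: 17.5
eef_pos: [0.4897, -0.2404, 0.1213]
tool_rot: [2.222, 2.22, -0.0]
wrist_force: [-2.8, 1.3, 8.1]
width: 0.268
```

```bash

python3 -m pendant '[[[0,0,0],[0,0,0],0],[[0,0,0],[0,0,-1],0],[[0,0,0],[0,0,-3],0],[[0,0,0],[0,0,-4],0],[[0,0,0],[0,0,-4],0],[[0,0,0],[0,0,-4],0],[[0,0,0],[0,0,0],0]]'
python3 -m pendant '[[[0,0,0],[0,0,-5],0],[[0,0,0],[0,0,-5],0],[[0,0,0],[0,0,-5],0],[[0,0,0],[0,0,-5],0],[[0,0,0],[0,0,-8],0],[[0,0,0],[0,0,-10],0],[[0,0,0],[0,0,-15],0],[[0,0,0],[0,0,-15],0],[[0,0,0],[0,0,0],0]]'
python3 - <<'E'
from h import *
go(.5577,.1088,.2052,90)
im,_=snap('wrist','wn7')
im=cv2.imread('pics/wn7.png');g=im[215:315,270:366]; cv2.imwrite('pics/wn7c.png',cv2.resize(g,None,fx=6,fy=6,interpolation=cv2.INTER_CUBIC))
snap('side','d7');snap('scene','s7')
E
```

```text
time: 18.2
eef_pos: [0.4899, -0.2404, 0.1375]
tool_rot: [2.222, 2.22, 0.0]
wrist_force: [-0.2, 0.4, -2.5]
width: 0.268
time: 19.1
eef_pos: [0.4904, -0.2408, 0.207]
tool_rot: [2.22, 2.218, 0.001]
wrist_force: [-0.1, 0.4, -0.9]
width: 0.264
pos [ 0.4904 -0.2408  0.207 ] yaw 89.95 tilt 0.19 F [-0.1   0.44 -0.92] w 0.264 t 19.1
 az -0.0009477682892229389
 tool shift mm [349.7  66.9   1.4]
```

View pics/wn7c.png

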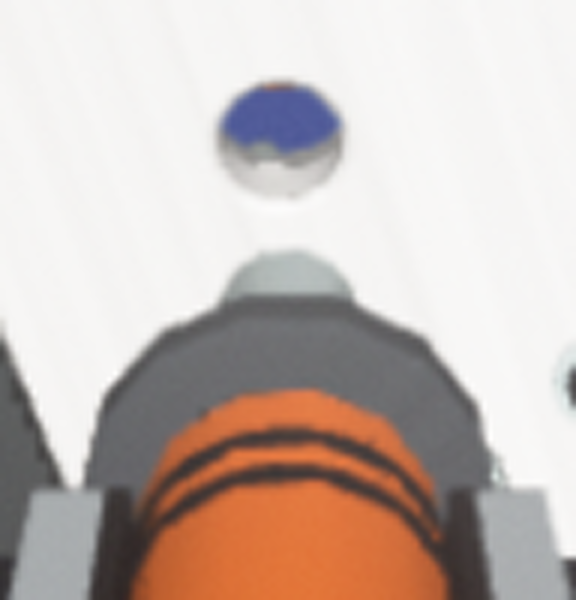

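View pics/s7.png

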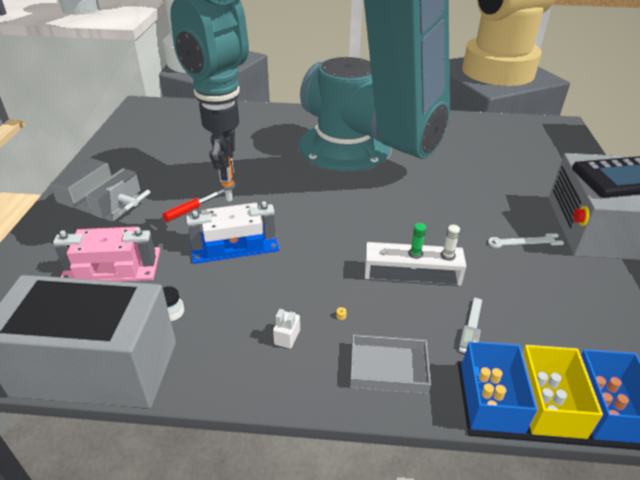

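```bash

python3 -m pendant '[[[0,0,0],[15,3,0],0],[[0,0,0],[30,6,0],0],[[0,0,0],[35,7,0],0],[[0,0,0],[35,7,0],0],[[0,0,0],[35,7,0],0],[[0,0,0],[35,7,0],0],[[0,0,0],[35,7,0],0],[[0,0,0],[35,7,0],0],[[0,0,0],[35,7,0],0],[[0,0,0],[30,6,0],0],[[0,0,0],[20,4,0],0],[[0,0,0],[10,1,0],0],[[0,0,0],[0,0,0],0],[[0,0,0],[0,0,0],0]]'
python3 - <<'E'
from h import *
go(.5580,.1092,.107,90)
im,_=snap('wrist','wr8')
im=cv2.imread('pics/wr8.png');g=im[215:315,270:366]; cv2.imwrite('pics/wr8c.png',cv2.resize(g,None,fx=6,fy=6,interpolation=cv2.INTER_CUBIC))
E
```

```text
time: 20.65
eef_pos: [0.5587, 0.1093, 0.2046]
tool_rot: [-2.222, -2.22, 0.001]
wrist_force: [0.1, -0.1, -2.2]
width: 0.264
pos [0.5587 0.1093 0.2046] yaw 89.94 tilt 0.04 F [ 0.13 -0.12 -2.16] w 0.264 t 20.65
 az -0.0010016052951462573
 tool shift mm [-0.  -0.6 97.6]
```

View pics/wr8c.png

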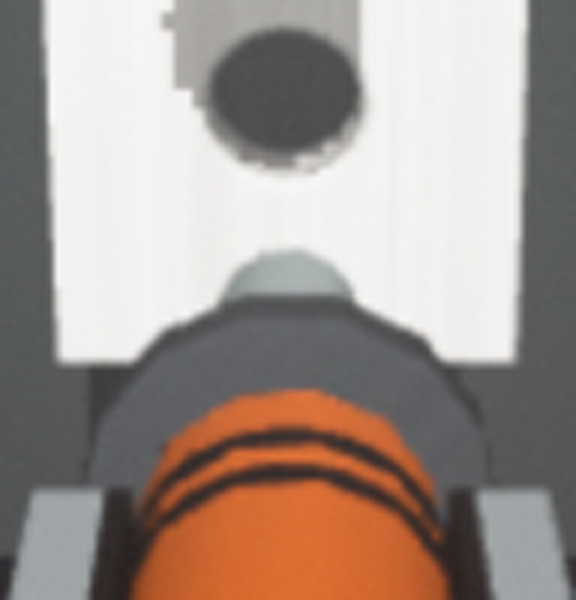

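```bash

python3 -m pendant '[[[0,0,0],[0,-0.6,8],0],[[0,0,0],[0,0,12],0],[[0,0,0],[0,0,12],0],[[0,0,0],[0,0,12],0],[[0,0,0],[0,0,10],0],[[0,0,0],[0,0,6],0],[[0,0,0],[0,0,2],0],[[0,0,0],[0,0,0],0],[[0,0,0],[0,0,0],0]]'
python3 - <<'E'
from h import *
go(.5580,.1092,.1014,90)
im,_=snap('wrist','wr9')
im=cv2.imread('pics/wr9.png');g=im[215:315,270:366]; cv2.imwrite('pics/wr9c.png',cv2.resize(g,None,fx=6,fy=6,interpolation=cv2.INTER_CUBIC))
E
```

```text
time: 21.6
eef_pos: [0.5587, 0.1097, 0.1433]
tool_rot: [2.222, 2.22, 0.001]
wrist_force: [0.1, -0.8, -2.5]
width: 0.262
pos [0.5587 0.1097 0.1433] yaw 89.95 tilt 0.04 F [ 0.14 -0.83 -2.5 ] w 0.262 t 21.6
 az -0.0009529755833534992
 tool shift mm [-0.5 -0.7 41.9]
```

View pics/wr9c.png

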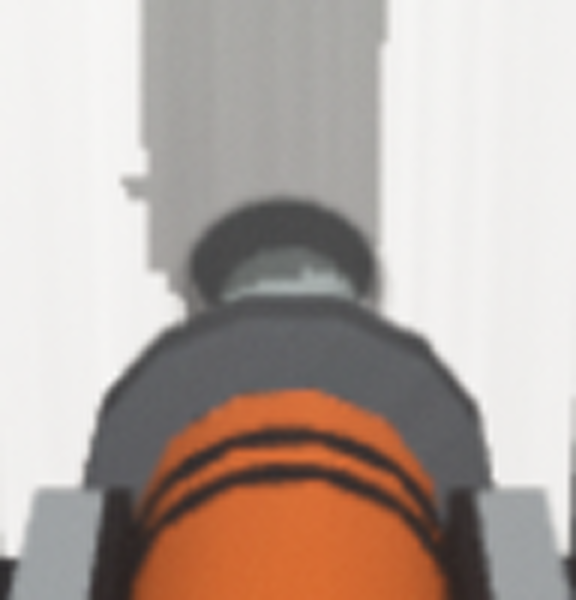

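```bash
python3 - <<'E'
from h import *
s=env.get_state(); W=lambda u,v,z: wray(u,v,z,s['eef_pos'],s['tool_rot']).round(4)
print('hole',W(317,247.3,.06)-[0,.01,0],'tip',W(317.5,256.2,s['eef_pos'][2]-.0761)-[0,.007,0])
E
```

```text
hole [0.5582 0.1091 0.06  ] tip [0.5585 0.1092 0.0672]
```

Well centred. Lower gently to the shelf.

```bash

python3 -m pendant '[[[0,0,0],[0,-0.3,4],0],[[0,0,0],[0,0,5],0],[[0,0,0],[0,0,5],0],[[0,0,0],[0,0,0],0]]'
python3 -m pendant '[[[0,0,0],[0,0,6],0],[[0,0,0],[0,0,6],0],[[0,0,0],[0,0,6],0],[[0,0,0],[0,0,5],0],[[0,0,0],[0,0,2],0],[[0,0,0],[0,0,0],0],[[0,0,0],[0,0,0],0]]'
python3 -m pendant '[[[0,0,0],[0,0,0.5],0],[[0,0,0],[0,0,0.5],0],[[0,0,0],[0,0,0],0]]'
```

```text
time: 22.05
eef_pos: [0.5577, 0.1096, 0.128]
tool_rot: [-2.222, -2.22, 0.001]
wrist_force: [0.1, 0.3, -1.0]
width: 0.266
time: 22.75
eef_pos: [0.5583, 0.1096, 0.104]
tool_rot: [2.222, 2.22, 0.0]
wrist_force: [-0.0, 0.5, -1.9]
width: 0.269
time: 23.05
eef_pos: [0.5582, 0.1096, 0.1029]
tool_rot: [2.223, 2.22, 0.0]
wrist_force: [-0.7, -0.5, -1.8]
width: 0.267
```

```bash

python3 -m pendant '[[[0,0,0],[0,0,0.5],0],[[0,0,0],[0,0,0.5],0],[[0,0,0],[0,0,0],0]]'
python3 -m pendant '[[[0,0,0],[0,0,0.3],0],[[0,0,0],[0,0,0],0]]'
python3 -m pendant '[[[0,0,0],[0,0,0.3],0],[[0,0,0],[0,0,0],0]]'
```

```text
time: 23.35
eef_pos: [0.5581, 0.1096, 0.1018]
tool_rot: [-2.222, -2.22, 0.0]
wrist_force: [0.6, 0.1, -1.2]
width: 0.268
time: 23.55
eef_pos: [0.5581, 0.1096, 0.1015]
tool_rot: [-2.223, -2.22, 0.0]
wrist_force: [-0.7, -0.2, -1.6]
width: 0.263
time: 23.75
eef_pos: [0.5582, 0.1096, 0.1014]
tool_rot: [2.222, 2.22, 0.0]
wrist_force: [-1.1, 0.3, 2.3]
width: 0.263
```

```bash

python3 -m pendant '[[[0,0,0],[0,0,0],30],[[0,0,0],[0,0,0],34],[[0,0,0],[0,0,0],40],[[0,0,0],[0,0,0],48],[[0,0,0],[0,0,0],55],[[0,0,0],[0,0,0],60],[[0,0,0],[0,0,0],60],[[0,0,0],[0,0,0],60]]'
python3 -c "
from h import *
snap('wrist','wr10')"
```

```text
time: 24.55
eef_pos: [0.5582, 0.1096, 0.1013]
tool_rot: [2.223, 2.22, -0.0]
wrist_force: [-0.2, -0.2, 0.1]
width: 0.602
```

View pics/wr10.png

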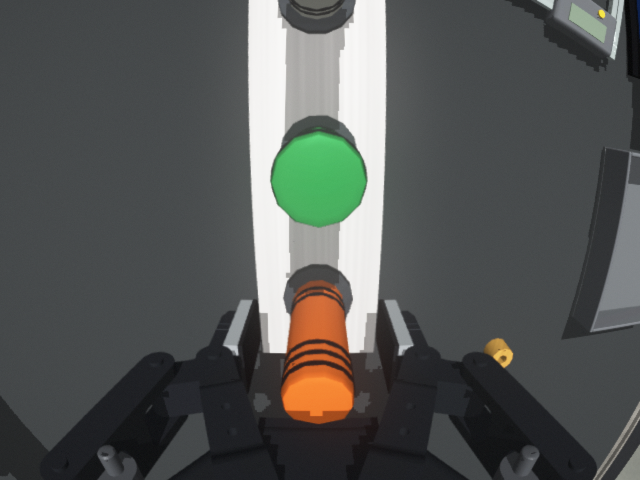

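Released, the driver is standing centred between the jaws. I'll retract.

```bash

python3 -m pendant '[[[0,0,0],[0,0,-8],60],[[0,0,0],[0,0,-15],60],[[0,0,0],[0,0,-20],60],[[0,0,0],[0,0,-25],60],[[0,0,0],[0,0,-25],60],[[0,0,0],[0,0,-7],60],[[0,0,0],[0,0,0],60],[[0,0,0],[0,0,0],60]]'
python3 - <<'E'
from h import *
go(.5580,.1092,.2,90)
snap('wrist','wr11');snap('scene','s11');snap('side','d11')
s=env.get_state();
for n,f in(('scene','s11'),('side','d11')):
    im,d,W=pts(n,f); hsv=cv2.cvtColor(im,cv2.COLOR_RGB2HSV); H,S,V=[hsv[...,i].astype(int) for i in range(3)]
    ok=(d>0)&(W[...,0]>0.4)&(W[...,0]<.65)&(W[...,1]>0)&(W[...,1]<.3)&(W[...,2]>.064)
    m=(H>5)&(H<18)&(S>200)&(V>120)&ok; Q=W[m]; print(n,Q.mean(0).round(4),np.percentile(Q,[2,98],axis=0).round(4).tolist())
a=cv2.imread('pics/s11.png')[190:290,340:490];b=cv2.imread('pics/s11.png')[190:270,170:300]
cv2.imwrite('pics/s11c.png',np.hstack([cv2.resize(a,(420,280)),cv2.resize(b,(380,280))]))
E
```

```text
time: 25.4
eef_pos: [0.5579, 0.1096, 0.2006]
tool_rot: [-2.222, -2.22, 0.001]
wrist_force: [0.1, 0.1, -0.6]
width: 0.602
pos [0.5579 0.1096 0.2006] yaw 89.94 tilt 0.05 F [ 0.11  0.05 -0.56] w 0.602 t 25.4
 az -0.001045241728350188
 tool shift mm [-0.4  0.1  0.6]
scene [0.5696 0.1088 0.1057] [[0.5642, 0.1002, 0.0728], [0.5734, 0.1194, 0.138]]
side [0.5525 0.1162 0.1051] [[0.5449, 0.1018, 0.0686], [0.5653, 0.1241, 0.1384]]
```

View pics/wr11.png

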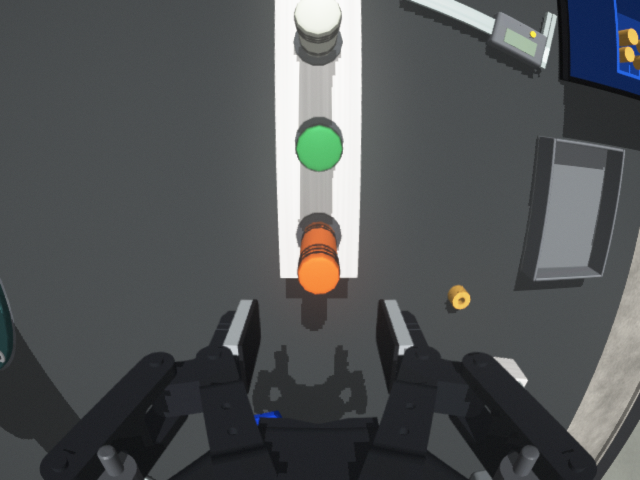

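View pics/s11c.png

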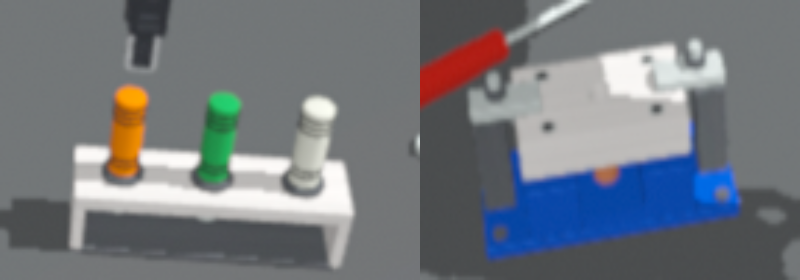

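The driver is upright in the first hole, with its handle top at 138 mm as at the start. The copper bushing can be seen low in the pocket. Handing in.

```bash
python3 -c "
from h import *
print(env.finish_job())"
```

```text
the job is handed in; nothing more can be done
None
```

The job is done and handed in at about 25.5 s of the 72 s allowed; no verdict is reported.

**What I did:**
- **Finding the bore:** it showed clearly in the wrist camera, at about (0.489, -0.240) m. The rod went in without touching the plate's upper face.
- **Pressing home:** I pressed in small steps until the wrist force rose to about 10 N with the collar on the plate.
- **Putting back:** I drew the driver out, lowered it into its own rack hole until it touched the shelf, then let go and backed off.

**Last checks:**
- **Driver:** it stands upright in the first hole, centred to within about 1 mm by the wrist camera just before I let go. Its handle top is at 138 mm, as at the start.
- **Bushing:** the copper-coloured bushing can be seen low in the pocket, and the bore is clear down to the blue floor.
- **Surroundings:** the other drivers, the new bushing and whatever else was in view look unmoved.
- **Robot:** the gripper is open and clear of everything.

**What did not match:** the force while pushing the bushing was only about 2–3 N, not the 5–15 N expected. I read it only between steps, so brief peaks could have been missed. The empty bore and the bushing in the pocket show that it did come out.

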